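Lock the water filter's access panel

ROBOT

A 7-joint arm with a two-finger parallel gripper is mounted at the origin on a cart in front of the work surface, level with it; the furniture and walls round the work are solid. World frame = base frame: x ahead of the robot, y to its left, z up, the work surface at z = 0. Lengths are in m, angles in rad, forces in N, time in s.
With the tool pointing down it reaches from about 0.425 to 0.925 m from the base axis. Payload 6.8 kg.
Tool frame: the origin (TCP) lies at the very end of the fingers, on their centre line; the grasp point (between the pads) lies 19 mm behind it; z points along the fingers, x is the direction in which the jaws open and shut, and the axes are right-handed (so a half turn about z gives the same grasp; the last joint's range is limited). The gripper opens to 85 mm and grips with 20 to 120 N. Pads are 22 mm wide; open, the fingers measure 114 mm over their backs; the gripper's body (76 mm by 85 mm) begins 54 mm behind the grasp point. The pads swing forward as they close: fully open they stand 13 mm farther back than shut.
Start: joints at [-1.278, 0.477, 0.022, 1.555, -0.011, 1.109, -0.083], TCP at [0.263, 0.622, 0.231] pointing down, gripper open.
Joint ranges: [-2.96, 2.96], [-0.34, 2.1], [-1.41, 1.46], [0.24, 2.44], [-1.37, 4.51], [0.17, 1.92], [-2.96, 2.96]. Speed limits (rad/s): [2.39, 2.39, 3.14, 3.14, 3.14, 3.14, 3.14].

INTERFACE

Orientations are given as a rotation vector (axis times angle).
In Python, from bench import r, grab_frame gives the robot as it stands. The module is installed in compiled form; this text tells all that it offers.
- The arm moves only by the tool send_rows, never from a script. Its argument "series" is a list of rows, each a list of 2 entries, a list of its own where there are three numbers: the shift along the tool's x, y, z in m, then the turn, a rotation vector about the tool's x, y, z in units of 5 degrees (1.0 is 5 degrees). A call has 1 to 20 rows; each row shifts and turns the commanded pose from where the row before left it, along the tool's axes as they then stand; what a row does not reach is not made up. A row lasts 1/8 s, in which the tool goes at most 62.5 mm and 10.7 degrees, less where a joint would pass 70% of its speed; a pose out of reach is approached as far as the arm can. A call is refused whole if a number of a shift passes 0.0625 or a number of a turn 1, either way. A call with a gripper value outside its range is refused whole. "fingers" is the closure in counts, from 0 (fully open) to 255 (shut), set as the call begins (left out, the last holds). The fingers move at their own pace and stop on an object; "grip_force" is the grip in N (left out, the last holds). Time passes only in rows, so rows that do not move let the fingers close. It gives the time, the measured TCP pose, the force and the opening at its end, in the units of the state.
- r.get_obs(): the state, without advancing time (a new reading comes with each control period).
- grab_frame(name): name is "side" or "top" or "wrist"; returns a dict with "frame" (384x512x3 uint8, red, green, blue), "fx", "fy", "cx", "cy" (pixels), "origin" and "rotation" of the camera in the world; the wrist camera has in their place "T_tool_cam" (4x4, takes a point from camera to tool coordinates, whose origin is the TCP and whose axes are the tool frame's). Camera axes: x right, y down, z forward; pixel columns grow to the right and rows downward; lengths in m; the calibration is good to about 2 mm. A picture is of the moment at which its call begins: read the wrist's pose just before it. There is no depth.
- r.hand_in(): hands the job in, once; it reports no verdict.
The state is a dict: "clock": time; "joints": joint angles; "qvel": joint speeds; "tau": joint torques, N m; "tcp_pos": TCP position; "orientation": TCP orientation; "contact_force": force on the tool from outside, world axes, zero at the start; "moment": the same for the moment, N m; "grip_width": finger opening in m.
Only numpy, scipy, OpenCV 4.12 (cv2) and the standard library are available. Lean on these libraries where they do the work, as an engineer would, in place of code of your own. Each camera call takes 0.05 s, during which the arm holds its last target.

TASK

The access panel on top of the low white water-filter unit is sprung ajar. With shut fingertips set in the slot of its round quarter-turn fastener, press the panel down flush and, keeping it down, turn the fastener clockwise (seen from above) all the way to its stop, so that the panel stays locked shut when you let go. Only push with the fingertips: do not pull the panel open, and leave the salt shaker, the spice jar and the garlic by the unit where they are.

Things in the scene. Friction and masses are not known exactly. Their poses are not given: they have to be found in the camera images.
- filter: low white water-filter unit, fixed, 260 mm deep (x), 240 wide (y); origin: centre of its underside on the worktop; x axis from its front (robot side) to its back, y to its left. Front 200 mm: bay with the access panel on top, upper face 81 mm up when shut; rear 60 mm: pump block 105 mm high. The fastener's axis is at x -60 mm, y 0 when the panel is shut.
- panel (a joint): angle of the grey access panel (190 x 236 x 10 mm): 0 = flush, grows as its front edge rises. Hinge line along the unit's y at x +66 mm, 72 mm up. Its gasket springs it up: unlocked it stands ajar at about 0.1 rad and rises again when let go; 5 to 7 N down on the fastener hold it flush, where it stops dead.
- lock (a joint): turn of the quarter-turn fastener: 0 = open, slot left-right along the unit's y; pi/2 = locked, slot front to back in line with two small strokes on the panel; grows clockwise from above, stops at both ends, stiff (0.07 N m), stays put. From about 1.05 rad its cam goes under a keeper and pulls the panel down, if that is within about 0.03 rad of flush by then (left ajar it jams there); then it holds it at about 0.015 rad.
- slot_floor (a point): on the fastener's axis, on its slot's floor; turns with it, y along the slot, z out of the panel. Grey dial 110 mm across, 20 mm tall; one slot across its middle, 40 mm wide, 85 long at the sides, closed at both ends, 15 deep; floor 86 mm above the worktop when shut. Shut fingertips fit in either half, e.g. 28 mm from the axis, and push its side wall round.
- salt: salt shaker, 44 mm across, 90 mm tall, stands beside the unit's left side; origin at the centre of its underside; a bystander, loose
- spice_d: spice jar, 44 mm across, 109 mm tall, stands beside the unit's right side; origin at the centre of its underside; a bystander, loose
- garlic: garlic bulb, about 60 mm across and 58 mm tall, lies on top of the pump block; origin at the centre of its underside; a bystander, loose

How it is judged:
On the way, in this order (a step that is already met when the one before it is completed fails the run):
1. the panel is pressed down flush before the fastener is turned home (value of joint panel below 0.03 rad and value of joint lock below 1.42 rad), for 0.05 s.
2. the fastener is turned to its stop with the panel down (value of joint panel below 0.03 rad and value of joint lock above 1.42 rad), for 0.1 s.
At the end, for the whole second after the job is handed in: the panel is locked down with nobody holding it (panel under 0.03 rad) and the fastener stands at its stop (over 1.42 of 1.57 rad), at rest (all of step 2 and value of joint panel above -0.02 rad and velocity of joint lock below 0.05 rad/s); the robot touches nothing.
It fails at once if the panel is pulled open (value of joint panel above 0.2 rad).
It fails at once if the salt shaker, the spice jar or the garlic is lifted, or moved more than 4 cm (distance of any of salt, spice_d, garlic from where it was at the start of the episode above 0.04 m).
It also fails if it takes over 35 s, if anything falls off the work surface, if the arm or the gripper's body presses on something with over 40 N, if the wrist force passes 120 N, or if a joint passes its speed limit or range.

## Working session

There is one attempt and no reset: what is moved stays moved. The work goes in short steps, Python scripts to look and compute and a tool call to move; the robot and the scene stay as the last step left them, time stands still between calls to the robot, and variables do not carry over. Pictures are saved under pics/ and viewed, and the job is handed in when it is done.

Besides the shell and the picture viewer there is one more tool, called after "Call:" as name(argument=value, ...) on one line, values as JSON. send_rows: Moves the arm, as the interface text tells. Its arguments: {"type":"object","properties":{"series":{"type":"array"},"fingers":{"type":"number"},"grip_force":{"type":"number"}},"required":["series"]}

```bash
mkdir -p pics; python3 - <<'E'
from bench import r, grab_frame
import cv2, numpy as np
o=r.get_obs(); print(o)
for n in ("side","top","wrist"):
    f=grab_frame(n); cv2.imwrite(f"pics/{n}0.png",f["frame"][:,:,::-1])
    print(n,{k:(np.round(v,4).tolist() if not isinstance(v,(int,float)) else v) for k,v in f.items() if k!="frame"})
E
```

```text
{'clock': 0.0, 'joints': array([-1.27811795,  0.47781125,  0.02237226,  1.55645437, -0.01146931,
        1.10928024, -0.08309907]), 'qvel': array([ 0.00028087,  0.00058966, -0.00130495,  0.00122621,  0.00124786,
       -0.00078837,  0.00171297]), 'tau': array([-6.18896374e-04, -5.96452975e+01,  1.60730258e+00, -2.81194085e+01,
        1.23595764e-02,  9.19540529e-03, -1.33162806e-05]), 'tcp_pos': array([0.26315263, 0.62095379, 0.23031764]), 'orientation': array([ 2.61820123e+00,  1.73418229e+00, -2.22282709e-03]), 'contact_force': array([ 0.20820523, -0.16456008,  0.71441919]), 'moment': array([-0.05453248, -0.0375233 ,  0.00831585]), 'grip_width': 0.08539229189377437}
side {'fx': 372.9523141991459, 'fy': 372.9523141991459, 'cx': 254.069970631478, 'cy': 190.78086195598715, 'origin': [0.7019, 0.5975, 0.6371], 'rotation': [-0.1841, -2.7839, 1.3395]}
top {'fx': 487.6000673190667, 'fy': 487.6000673190667, 'cx': 251.94701287561196, 'cy': 190.60586084876846, 'origin': [0.5548, -0.0931, 1.2044], 'rotation': [-2.1749, 2.1934, -0.0234]}
wrist {'fx': 285.65760921770334, 'fy': 285.65760921770334, 'cx': 253.25175717817973, 'cy': 190.63136292507147, 'T_tool_cam': [[1.0, 0.0002, -0.0011, 0.0005], [0.0001, 0.9642, 0.2651, -0.0667], [0.0011, -0.2651, 0.9642, -0.1417], [0.0, 0.0, 0.0, 1.0]]}
```

View pics/top0.png

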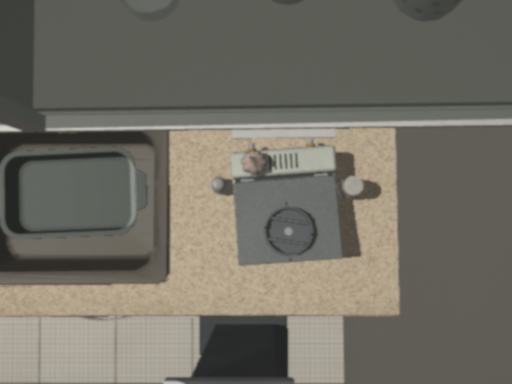

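View pics/side0.png

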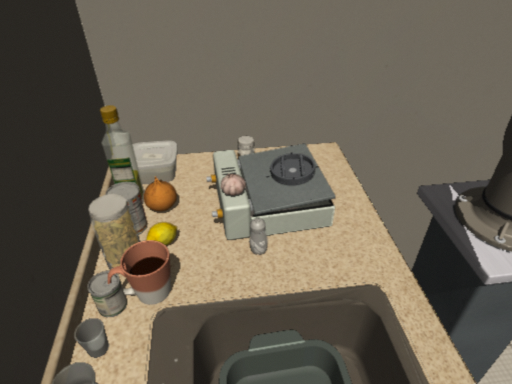

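The top view shows the panel at about (235–342, 175–265) with the dial at about (291,231). The garlic is at (254,162), the salt at (219,185) and the spice jar at (353,186). The side view agrees. I'll zoom in next.

```bash
cat > h.py <<'E'
import cv2, numpy as np
from bench import r, grab_frame
from scipy.spatial.transform import Rotation as R
def cam(f,o=None):
    K=np.array([[f["fx"],0,f["cx"]],[0,f["fy"],f["cy"]],[0,0,1]])
    if "T_tool_cam" in f:
        T=np.eye(4);T[:3,:3]=R.from_rotvec(o["orientation"]).as_matrix();T[:3,3]=o["tcp_pos"]
        T=T@np.array(f["T_tool_cam"]);return K,T[:3,:3],T[:3,3]
    M=np.array(f["rotation"]); M=R.from_rotvec(M).as_matrix() if M.size==3 else M
    return K,M,np.array(f["origin"])
def plane(c,uv,z):
    K,M,o=c; uv=np.atleast_2d(np.array(uv,float)); d=(M@np.linalg.inv(K)@np.c_[uv,np.ones(len(uv))].T).T
    return o+d*((z-o[2])/d[:,2])[:,None]
def proj(c,p):
    K,M,o=c; q=(np.atleast_2d(p)-o)@M; q=q@K.T; return q[:,:2]/q[:,2:]
E
python3 - <<'E'
from h import *
f=grab_frame("top");im=f["frame"][:,:,::-1]
c=im[120:280,200:380]; c=cv2.resize(c,None,fx=4.4,fy=3.7*4.4/3.7*0+3.7,interpolation=cv2.INTER_CUBIC) if 0 else cv2.resize(c,None,fx=3.7,fy=3.7,interpolation=cv2.INTER_CUBIC)
c=np.clip(c.astype(float)*1.7,0,255).astype(np.uint8)
cv2.imwrite("pics/topz.png",c)
f=grab_frame("side");im=f["frame"][:,:,::-1]
c=im[130:260,200:345]; c=cv2.resize(c,None,fx=4.5,fy=4.5,interpolation=cv2.INTER_CUBIC)
c=np.clip(c.astype(float)*1.5,0,255).astype(np.uint8)
cv2.imwrite("pics/sidez.png",c)
E
```

```text
(no output)
```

View pics/topz.png

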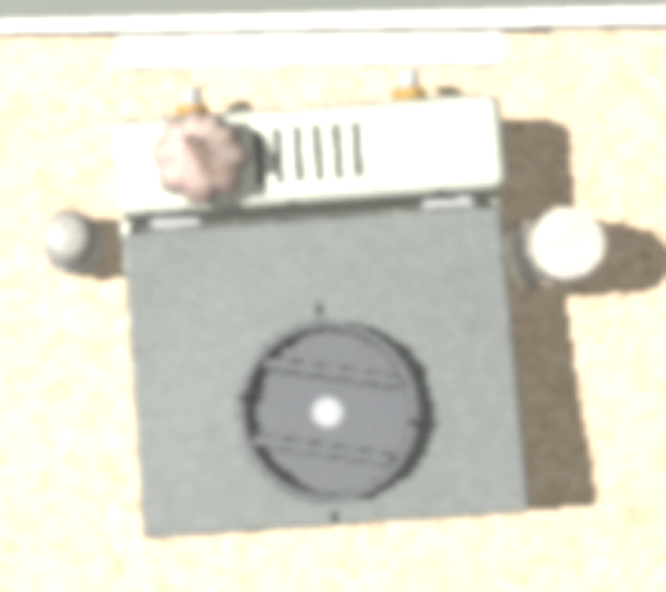

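View pics/sidez.png

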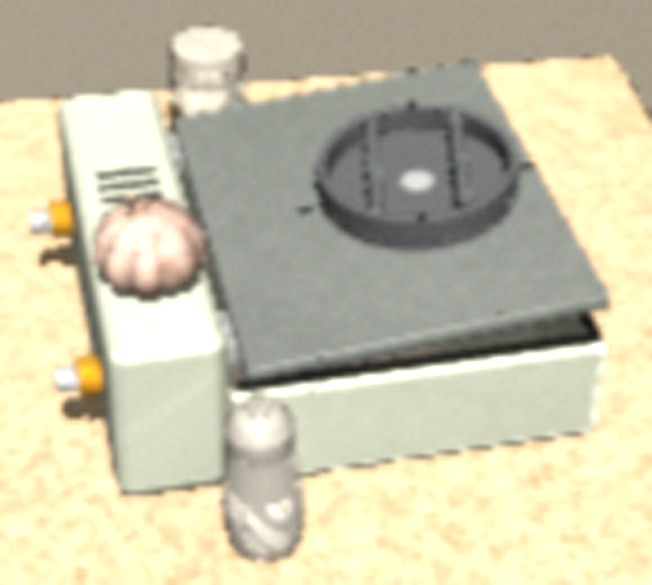

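```bash
python3 - <<'E'
from h import *
f=grab_frame("top");c=cam(f)
z=lambda p:np.array(p,float)/3.7+[200,120]-.35
print("block",plane(c,z([(113,124),(497,97),(502,187),(122,215)]),.105).round(4))
print("dial@0.10+.012",plane(c,z([(338,410),(328,411)]),.115).round(4))
print("marks",plane(c,z([(320,310),(335,517)]),.093).round(4))
print("panel front",plane(c,z([(148,535),(525,507)]),.09).round(4))
print("garlic",plane(c,z([(202,155)]),.14),"salt",plane(c,z([(70,238)]),.09),"spice",plane(c,z([(568,243)]),.109))
print(plane(c,z([(265,360),(405,383),(255,437),(393,462)]),.115).round(4))
E
```

```text
block [[ 0.6931 -0.0154  0.105 ]
 [ 0.7071 -0.2502  0.105 ]
 [ 0.652  -0.2524  0.105 ]
 [ 0.6371 -0.0206  0.105 ]]
dial@0.10+.012 [[ 0.5176 -0.1506  0.115 ]
 [ 0.5171 -0.1446  0.115 ]]
marks [[ 0.5783 -0.1414  0.093 ]
 [ 0.4516 -0.1492  0.093 ]]
panel front [[ 0.441  -0.0345  0.09  ]
 [ 0.4568 -0.2654  0.09  ]]
garlic [[ 0.66969364 -0.07061252  0.14      ]] salt [[0.62428802 0.01273434 0.09      ]] spice [[ 0.61721766 -0.29101645  0.109     ]]
[[ 0.548  -0.1071  0.115 ]
 [ 0.5335 -0.191   0.115 ]
 [ 0.5018 -0.1006  0.115 ]
 [ 0.4863 -0.1832  0.115 ]]
```

```bash
cat >> h.py <<'E'
def local(dxyz,a):
    a=np.radians(a);x,y,z=dxyz
    return [x*np.cos(a)+y*np.sin(a), x*np.sin(a)-y*np.cos(a), -z]
def yaw(o): 
    m=R.from_rotvec(o["orientation"]).as_matrix(); return np.degrees(np.arctan2(m[1,0],m[0,0])), m[:,2].round(4)
E
python3 - <<'E'
from h import *
o=r.get_obs(); a,_=yaw(o); print(a,_)
d=(np.array([.525,-.172,.225])-o["tcp_pos"])
n=16
for i in range(n): print([round(v,4) for v in local(d/n,a-4.8*i)])
E
```

```text
67.03223690175805 [-2.e-04 -6.e-04 -1.e+00]
[np.float64(-0.0393), np.float64(0.0344), np.float64(0.0004)]
[np.float64(-0.0363), np.float64(0.0376), np.float64(0.0004)]
[np.float64(-0.033), np.float64(0.0405), np.float64(0.0004)]
[np.float64(-0.0295), np.float64(0.0431), np.float64(0.0004)]
[np.float64(-0.0258), np.float64(0.0454), np.float64(0.0004)]
[np.float64(-0.0219), np.float64(0.0474), np.float64(0.0004)]
[np.float64(-0.0178), np.float64(0.0491), np.float64(0.0004)]
[np.float64(-0.0137), np.float64(0.0504), np.float64(0.0004)]
[np.float64(-0.0094), np.float64(0.0514), np.float64(0.0004)]
[np.float64(-0.0051), np.float64(0.052), np.float64(0.0004)]
[np.float64(-0.0007), np.float64(0.0522), np.float64(0.0004)]
[np.float64(0.0037), np.float64(0.0521), np.float64(0.0004)]
[np.float64(0.008), np.float64(0.0516), np.float64(0.0004)]
[np.float64(0.0123), np.float64(0.0507), np.float64(0.0004)]
[np.float64(0.0165), np.float64(0.0495), np.float64(0.0004)]
[np.float64(0.0206), np.float64(0.048), np.float64(0.0004)]
```

Call:
send_rows(series=[[[-0.039, 0.034, 0], [0, 0, 0.96]], [[-0.036, 0.038, 0], [0, 0, 0.96]], [[-0.033, 0.0405, 0], [0, 0, 0.96]], [[-0.0295, 0.043, 0], [0, 0, 0.96]], [[-0.026, 0.0455, 0], [0, 0, 0.96]], [[-0.022, 0.0475, 0], [0, 0, 0.96]], [[-0.018, 0.049, 0], [0, 0, 0.96]], [[-0.0137, 0.0504, 0], [0, 0, 0.96]], [[-0.0094, 0.0514, 0], [0, 0, 0.96]], [[-0.005, 0.052, 0], [0, 0, 0.96]], [[-0.0007, 0.052, 0], [0, 0, 0.96]], [[0.0037, 0.052, 0], [0, 0, 0.96]], [[0.008, 0.0516, 0], [0, 0, 0.96]], [[0.0123, 0.0507, 0], [0, 0, 0.96]], [[0.0165, 0.0495, 0], [0, 0, 0.96]], [[0.02, 0.048, 0], [0, 0, 0.96]], [[0, 0, 0], [0, 0, 0]]], fingers=255)

```text
clock: 2.42
tcp_pos: [0.5245, -0.1761, 0.2316]
orientation: [3.126, -0.278, 0.002]
contact_force: [-0.8, -0.0, 0.7]
grip_width: 0.0003
```

```bash
python3 - <<'E'
from h import *
o=r.get_obs(); print(o["clock"],o["tcp_pos"],yaw(o),o["joints"].round(3),o["contact_force"],o["grip_width"])
f=grab_frame("wrist");cv2.imwrite("pics/w1.png",cv2.convertScaleAbs(f["frame"][:,:,::-1],alpha=1.6))
f=grab_frame("top")
E
```

```text
2.425 [ 0.52447241 -0.17606068  0.23162944] (np.float64(-10.170952684416562), array([ 7.0e-04, -2.9e-03, -1.0e+00])) [-0.334  0.321  0.678  1.885 -0.232  1.014  0.265] [-0.82083689 -0.03037761  0.66654946] 0.0002833929212295718
```

View pics/w1.png

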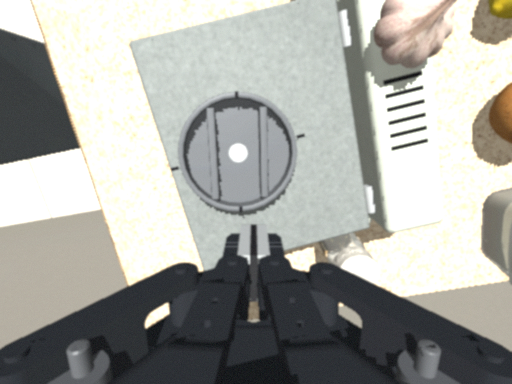

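```bash
python3 - <<'E'
from h import *
o=r.get_obs();f=grab_frame("wrist");c=cam(f,o)
im=f["frame"].astype(int); m=((im.min(2)>140)).astype(np.uint8); m[:120]=0;m[190:]=0;m[:,:215]=0;m[:,262:]=0
print("tcp px",proj(c,o["tcp_pos"]))
n,l,s,ct=cv2.connectedComponentsWithStats(m)
for i in range(1,n): print(s[i],ct[i],plane(c,ct[i],.0985).round(4), plane(c,ct[i],.093).round(4))
print("marks",plane(c,[(175,168),(301,136)],.095).round(4))
print("bars tops",plane(c,[(217,108),(219,200),(260,107),(261,198)],.105).round(4))
t=grab_frame("top");print("topdot",plane(cam(t),np.array([[328,411]])/3.7+[200,120]-.35,.0985))
z=cv2.resize(f["frame"][80:220,160:320,::-1],None,fx=4.2,fy=4.2,interpolation=cv2.INTER_CUBIC);cv2.imwrite("pics/w1z.png",cv2.convertScaleAbs(z,alpha=1.6))
E
```

```text
tcp px [[252.60333434 241.07041143]]
[230 149  19  18 268] [239.22014925 157.43656716] [[ 0.5154 -0.1447  0.0985]] [[ 0.5149 -0.1454  0.093 ]]
marks [[ 0.4507 -0.1447  0.095 ]
 [ 0.5772 -0.1349  0.095 ]]
bars tops [[ 0.5043 -0.0963  0.105 ]
 [ 0.4886 -0.1816  0.105 ]
 [ 0.5426 -0.1021  0.105 ]
 [ 0.5296 -0.1866  0.105 ]]
topdot [[ 0.51649463 -0.14538778  0.0985    ]]
```

View pics/w1z.png

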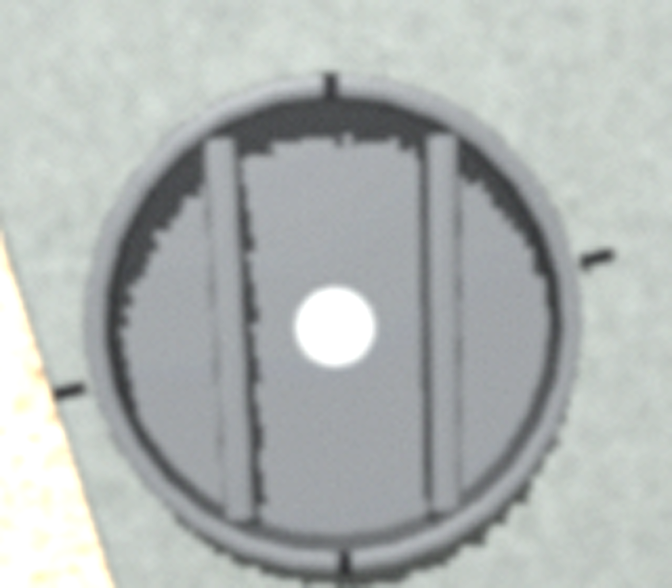

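```bash
python3 - <<'E'
from h import *
o=r.get_obs(); a,_=yaw(o); print(o["clock"],o["tcp_pos"],a,_)
print(np.round(local(np.array([.513,-.172,.125])-o["tcp_pos"],a),4))
E
```

```text
2.625 [ 0.52426759 -0.16994921  0.23108663] -9.635371776406847 [-5.e-04  1.e-03 -1.e+00]
[-0.0108  0.0039  0.1061]
```

Call:
send_rows(series=[[[-0.0054, 0.002, 0.026], [0, 0, -0.1]], [[-0.0054, 0.002, 0.027], [0, 0, -0.1]], [[0, 0, 0.027], [0, 0, 0]], [[0, 0, 0.026], [0, 0, 0]], [[0, 0, 0], [0, 0, 0]], [[0, 0, 0], [0, 0, 0]]])

```text
clock: 3.38
tcp_pos: [0.5137, -0.1731, 0.1262]
orientation: [-3.132, 0.238, -0.002]
contact_force: [-0.0, -0.6, 0.4]
grip_width: 0.0001
```

```bash
python3 - <<'E'
from h import *
o=r.get_obs(); print(o["clock"],o["tcp_pos"],yaw(o),o["contact_force"])
f=grab_frame("wrist");cv2.imwrite("pics/w2.png",cv2.convertScaleAbs(f["frame"][:,:,::-1],alpha=1.6))
c=cam(f,o);print(proj(c,o["tcp_pos"]))
E
```

```text
3.375 [ 0.51365758 -0.17305432  0.12622661] (np.float64(-8.696005670534156), array([ 1.1e-03,  2.0e-04, -1.0e+00])) [-0.03554263 -0.56692657  0.3982886 ]
[[252.59681794 241.05874357]]
```

View pics/w2.png

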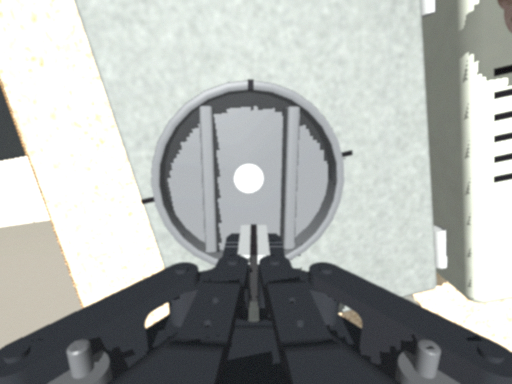

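The tip (about px 253,235) is over the slot, between its walls at x≈217 and x≈287. The dot is at (248,178). Next I go down into the slot.

Call:
send_rows(series=[[[0, 0, 0.013], [0, 0, 0]], [[0, 0, 0.013], [0, 0, 0]], [[0, 0, 0.005], [0, 0, 0]], [[0, 0, 0.005], [0, 0, 0]], [[0, 0, 0.004], [0, 0, 0]], [[0, 0, 0], [0, 0, 0]], [[0, 0, 0], [0, 0, 0]]])

```text
clock: 4.3
tcp_pos: [0.5135, -0.1739, 0.086]
orientation: [-3.132, 0.24, -0.002]
contact_force: [-2.6, -0.7, 8.5]
grip_width: -0.0
```

Call:
send_rows(series=[[[0, 0, 0.002], [0, 0, 0]], [[0, 0, 0.002], [0, 0, 0]], [[0, 0, 0], [0, 0, 0]]])

```text
clock: 4.68
tcp_pos: [0.5165, -0.1744, 0.0853]
orientation: [-3.131, 0.24, -0.011]
contact_force: [-5.5, 4.6, 36.9]
grip_width: 0.0004
```

Call:
send_rows(series=[[[-0.003, 0, -0.0015], [0, 0, 0]], [[-0.003, 0, 0], [0, 0, 0]], [[-0.003, 0, 0], [0, 0, 0]], [[0, 0, 0], [0, 0, 0]]])

```text
clock: 5.18
tcp_pos: [0.5091, -0.1739, 0.0858]
orientation: [3.131, -0.241, 0.016]
contact_force: [3.3, -0.9, 15.9]
grip_width: 0.0
```

```bash
python3 - <<'E'
from h import *
o=r.get_obs(); print(o["clock"],o["tcp_pos"],yaw(o),o["contact_force"],o["moment"])
f=grab_frame("wrist");cv2.imwrite("pics/w3.png",cv2.convertScaleAbs(f["frame"][:,:,::-1],alpha=1.6))
E
```

```text
5.175 [ 0.50910785 -0.17385743  0.08576036] (np.float64(-8.792223207492784), array([ 0.0102, -0.0024, -0.9999])) [ 3.27793086 -0.91080999 15.88117923] [-0.14880262 -0.61808748 -0.00365716]
```

View pics/w3.png

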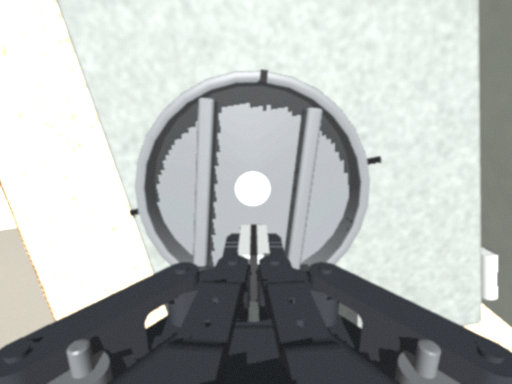

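The slot has already turned a little by friction. The rim mark is at (264,75) and the dot at (253,188), and the tip is in the slot at (253,240). Next I rotate about the axis.

Call:
send_rows(series=[[[-0.003, 0, 0], [0, 0, 0]], [[-0.002, -0.0007, 0], [0, 0, 0.8]], [[-0.002, -0.0007, 0], [0, 0, 0.8]], [[-0.002, -0.0007, 0], [0, 0, 0.8]], [[-0.002, -0.0007, 0], [0, 0, 0.8]], [[-0.002, -0.0007, 0], [0, 0, 0.8]], [[-0.002, -0.0007, 0], [0, 0, 0.8]], [[-0.002, -0.0007, 0], [0, 0, 0.8]], [[0, 0, 0], [0, 0, 0]]])

```text
clock: 6.35
tcp_pos: [0.4936, -0.1663, 0.0857]
orientation: [2.978, -0.995, 0.015]
contact_force: [-1.1, -6.0, 19.9]
grip_width: 0.0003
```

```bash
python3 - <<'E'
from h import *
o=r.get_obs(); print(o["clock"],o["tcp_pos"],yaw(o),o["contact_force"],o["moment"])
f=grab_frame("wrist");cv2.imwrite("pics/w4.png",cv2.convertScaleAbs(f["frame"][:,:,::-1],alpha=1.6))
E
```

```text
6.35 [ 0.49356419 -0.16625329  0.08567365] (np.float64(-36.9441309861939), array([ 0.0085, -0.0051, -1.    ])) [-1.05265407 -5.96007067 19.93369719] [-1.19934614  0.19813623 -0.07558029]
```

View pics/w4.png

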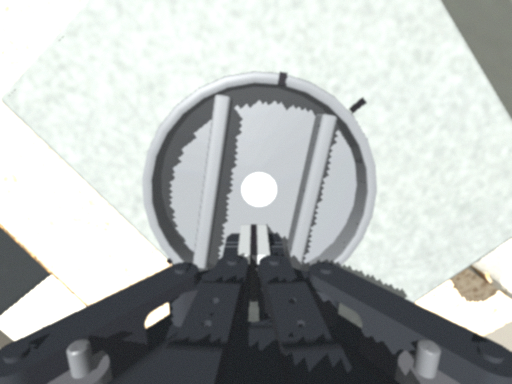

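```bash
python3 - <<'E'
from h import *
A=np.array([.514,-.145]); a=-37.; ph=-134.; n=13
p=lambda t:A+.029*np.array([np.cos(np.radians(t)),np.sin(np.radians(t))])
for i in range(n):
    d=p(ph-5*(i+1))-p(ph-5*i); print(np.round(local([*d,0],a-3.9*i),4))
E
```

```text
[-0.0025 -0.0004  0.    ]
[-0.0025 -0.0005  0.    ]
[-0.0025 -0.0005  0.    ]
[-0.0025 -0.0006  0.    ]
[-0.0025 -0.0006  0.    ]
[-0.0024 -0.0007  0.    ]
[-0.0024 -0.0007  0.    ]
[-0.0024 -0.0007  0.    ]
[-0.0024 -0.0008  0.    ]
[-0.0024 -0.0008  0.    ]
[-0.0024 -0.0009  0.    ]
[-0.0024 -0.0009  0.    ]
[-0.0023 -0.001   0.    ]
```

Call:
send_rows(series=[[[-0.0025, -0.0004, 0], [0, 0, 0.8]], [[-0.0025, -0.0005, 0], [0, 0, 0.8]], [[-0.0025, -0.0005, 0], [0, 0, 0.8]], [[-0.0025, -0.0006, 0], [0, 0, 0.8]], [[-0.0025, -0.0006, 0], [0, 0, 0.8]], [[-0.0025, -0.0007, 0], [0, 0, 0.8]], [[-0.0024, -0.0007, 0], [0, 0, 0.8]], [[-0.0024, -0.0007, 0], [0, 0, 0.8]], [[0, 0, 0], [0, 0, 0]]])

```text
clock: 7.52
tcp_pos: [0.4851, -0.1477, 0.0856]
orientation: [-2.589, 1.777, -0.015]
contact_force: [0.0, -4.5, 22.0]
grip_width: 0.0003
```

```bash
python3 - <<'E'
from h import *
o=r.get_obs(); print(o["clock"],o["tcp_pos"],yaw(o),o["contact_force"],o["moment"])
f=grab_frame("wrist");cv2.imwrite("pics/w5.png",cv2.convertScaleAbs(f["frame"][:,:,::-1],alpha=1.6))
E
```

```text
7.525 [ 0.48507476 -0.14766359  0.0856243 ] (np.float64(-68.91851332044635), array([ 0.0084, -0.0043, -1.    ])) [ 9.42975633e-03 -4.48619074e+00  2.19734254e+01] [-0.7746203   0.04467251 -0.07310663]
```

View pics/w5.png

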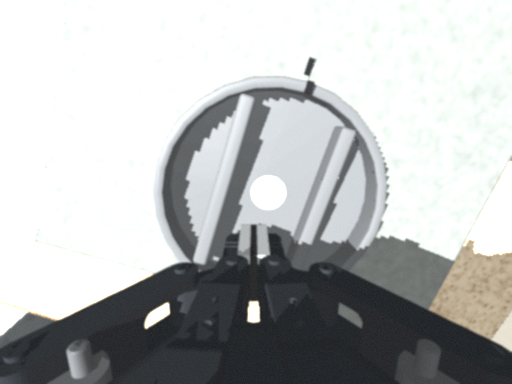

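The rim mark at (310,88) is nearly in line with the panel stroke at (310,66). I'll keep pushing until the side wall bears against the stop.

Call:
send_rows(series=[[[-0.0024, -0.0008, 0], [0, 0, 0.8]], [[-0.0024, -0.0008, 0], [0, 0, 0.8]], [[-0.0024, -0.0009, 0], [0, 0, 0.8]], [[-0.0024, -0.0009, 0], [0, 0, 0.8]], [[-0.0023, -0.001, 0], [0, 0, 0.8]], [[-0.002, 0, 0], [0, 0, 0]], [[0, 0, 0], [0, 0, 0]], [[0, 0, 0], [0, 0, 0]]])

```text
clock: 8.57
tcp_pos: [0.4847, -0.1395, 0.0857]
orientation: [2.235, -2.201, 0.024]
contact_force: [-3.8, -22.0, 15.8]
grip_width: -0.0001
```

```bash
python3 - <<'E'
from h import *
o=r.get_obs(); print(o["clock"],o["tcp_pos"],yaw(o),o["contact_force"],o["moment"])
f=grab_frame("wrist");cv2.imwrite("pics/w6.png",cv2.convertScaleAbs(f["frame"][:,:,::-1],alpha=1.3))
E
```

```text
8.575 [ 0.48471781 -0.13947157  0.08574517] (np.float64(-89.12526598091465), array([ 0.0082, -0.0137, -0.9999])) [ -3.78419754 -21.98420729  15.82210178] [-4.4748861   0.71090215  0.17912944]
```

View pics/w6.png

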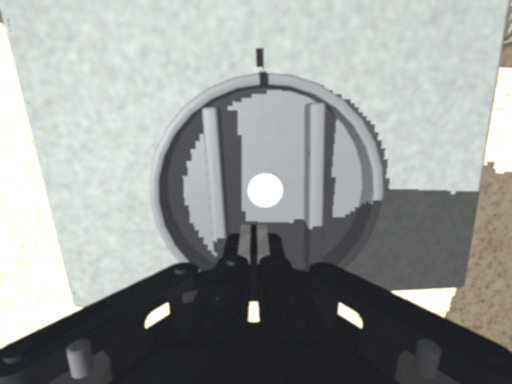

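The wall carries 22 N without moving, so the dial is at its stop, with the rim mark (263,79) in line with the stroke (260,57). I'll unload the side force and lift.

Call:
send_rows(series=[[[0.0015, 0, 0], [0, 0, 0]], [[0, 0, -0.002], [0, 0, 0]], [[0.0015, 0, -0.003], [0, 0, 0]], [[0, 0, -0.006], [0, 0, 0]], [[0, 0, -0.01], [0, 0, 0]], [[0, 0, -0.02], [0, 0, 0]], [[0, 0, -0.03], [0, 0, 0]], [[0, 0, -0.03], [0, 0, 0]], [[0, 0, -0.03], [0, 0, 0]], [[0, 0, 0], [0, 0, 0]], [[0, 0, 0], [0, 0, 0]], [[0, 0, 0], [0, 0, 0]]])

```text
clock: 10.12
tcp_pos: [0.4822, -0.1325, 0.2129]
orientation: [2.245, -2.197, -0.002]
contact_force: [0.5, 0.1, -0.9]
grip_width: -0.0001
```

```bash
python3 - <<'E'
from h import *
o=r.get_obs(); print(o["clock"],o["tcp_pos"],yaw(o),o["contact_force"])
f=grab_frame("wrist");cv2.imwrite("pics/w7.png",cv2.convertScaleAbs(f["frame"][:,:,::-1],alpha=1.3))
f=grab_frame("side")
z=cv2.resize(f["frame"][130:260,200:345,::-1],None,fx=4.5,fy=4.5,interpolation=cv2.INTER_CUBIC);cv2.imwrite("pics/s7.png",cv2.convertScaleAbs(z,alpha=1.5))
E
```

```text
10.125 [ 0.48224166 -0.13252137  0.21287788] (np.float64(-88.7575352533164), array([-1.6e-03,  2.0e-04, -1.0e+00])) [ 0.5158672   0.13202284 -0.933291  ]
```

View pics/w7.png

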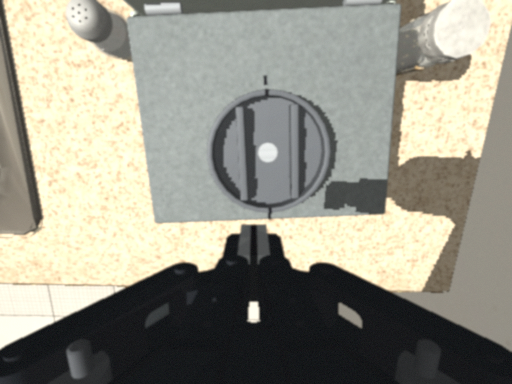

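View pics/s7.png

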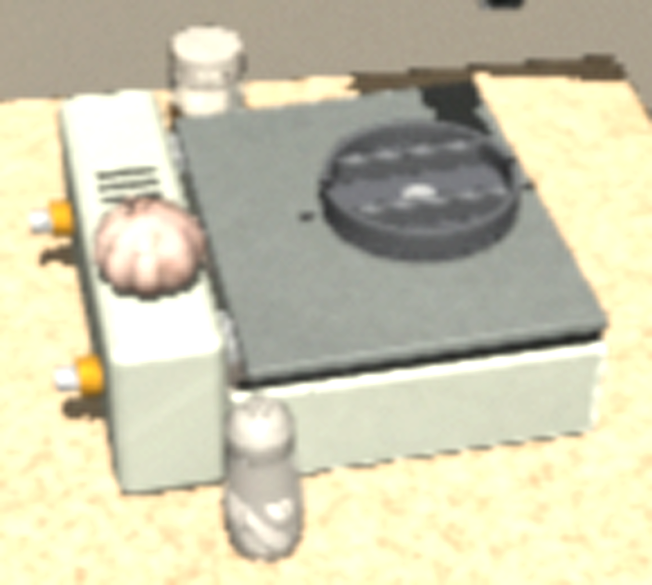

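The panel is down, and the slot is in line with both strokes at (265,80) and (270,212). The shaker, jar and garlic have not moved and the tool is clear.

```bash
python3 -c "
from bench import r
print(r.hand_in())"
```

```text
the job is handed in; nothing more can be done
None
```

The panel is pressed shut and the fastener is turned clockwise to its stop. I handed the job in at about 10 s; `hand_in` gives no verdict.

- **Pressing down:** I set the shut fingertips in the right half of the slot and pressed the panel flush. The tip stood at 0.086 m, the floor height given for a shut panel. The down force was about 16–22 N while turning, with a brief 37 N just before.
- **Turning:** I swept the fingertips clockwise about the axis until the slot wall took about 22 N sideways without moving, then unloaded and lifted straight off.
- **Last checks:** The wrist view shows the rim mark and slot in line with the two panel strokes. The side view shows the panel staying down with the tool clear at 0.213 m and contact force near zero. The salt shaker, spice jar and garlic stand where they were.
- **Differences:** By the camera the fastener started about 0.2 rad clockwise of fully open. It also ran a little ahead of the fingers through friction while turning. Neither affected the result. The final panel and lock angles were judged from pictures and contact only, as there is no direct reading of them.

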